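# Hold the tube filler's pump open for re-threading

## Task

We are about to lay fresh tubing in the pump of the tube filler, and its needle drips as soon as the pump is opened. First slide the tube rack along its track until the open waste tube with the orange collar stands centred under the filling needle; then take or push the pump's sprung pressure arm by its blue post and swing it back from the rotor, past the click of its catch and right back to its stop, and finish still holding it there against the spring (do not let go). Keep all tubes standing in the rack and the rack down in its track, and leave the other things on the bench and on the pump where they are.

Things in the scene. Friction and masses are not known exactly. Their poses are not given: they have to be found in the camera images.
- filler: Benchtop tube filler, fixed to the bench. Origin on the bench under it; x runs from its front (display, robot side) to its back, y to its left, z up. Left: white pump cabinet, x -110 to 110, y 15 to 275 mm, flat aluminium deck at z 80 mm. Right: low grey rack track along y. Behind the track a steel column (x 130, y -140, up to z 240 mm) carries the needle.
- track (a point): Middle of the track's running surface, straight below the needle (x 50, y -140, z 18 mm of the filler). The track is 310 mm long (along y) and 100 mm wide, its side fences stand 14 mm above this surface; rubber stops at both ends let the rack's centre travel 62 mm either way from here.
- needle_tip (a point): Tip of the fixed steel filling needle, pointing down, at x 50, y -140, z 160 mm of the filler: 17 mm above the rim of a tube in the rack. Its holder (20 mm across, from z 185 to 246 mm) reaches back to the column; nothing overhangs in front of it.
- rack: Loose white plastic rack, 70 mm (x) by 170 mm (y, along the track) by 60 mm high, 0.4 to 0.65 kg. Origin at the centre of its underside, axes like the filler's. Three round pockets at y -50, 0, 50 mm hold tubes whose rims stand 125 mm (caps 128 mm) above its underside. Sideways play in the track 1.5 mm each side; it slides easily (1 to 2 N).
- rack_handle (a point): Grip point on the black upright handle in front of the rack: x -75, y 0, z 97 mm of the rack. The handle is 22 mm (x) by 14 mm (y) and stands from z 29 to 113 mm, so it ends 16 mm above this point. Pinch it across its 14 mm (jaws closing along the filler's y) and slide along the filler's y.
- waste_tube: The waste tube: open clear 50 ml tube, 30 mm in diameter, 115 mm tall, with a bright orange collar just below its open rim. Origin at the centre of its underside, z up. It stands loose in any one of the rack's three pockets; the other two tubes have blue caps.
- waste_mouth (a point): Centre of the waste tube's open mouth, 115 mm above its underside.
- tube_a: Blue-capped tube of 30 mm diameter, 118 mm tall, standing loose in the rack; origin at the centre of its underside. It travels with the rack.
- tube_b: As tube_a.
- press_arm (a joint): Angle (rad) of the pump's sprung pressure arm: 0 closed on the rotor, 0.52 open at its rubber stop; opening turns it clockwise seen from above. At the post the spring asks 3 N closed to 7 N at the stop, plus 1 to 2 N while the pawl climbs the tooth (0.06 to 0.33). Click at about 0.36; if let go after that it comes back only to about 0.36, on the pawl: fully open it must be held.
- pawl (a joint): Travel (m) of the red-topped brass pawl slider of the catch, to the right of the pivot: 0 home, about 0.005 while it rides on the arm's tooth, back to 0 after the click at arm angle 0.36.
- pivot (a point): Upright pivot axis of the pressure arm, at deck height: x 15, y 100, z 80 mm of the filler.
- blue_post (a point): Point on the axis of the blue round post on the free end of the pressure arm, 140 mm from the pivot axis, 50 mm above the deck. The post is 18 mm in diameter, from 26 mm below to 20 mm above this point; below it is the flat arm, 22 mm wide. With the arm closed it lies left of the pivot (the filler's +y); opening swings it back (+x). Free by 35 mm or more on all sides.
- rotor (a point): Foot of the pump's upright roller rotor on the deck: 37 mm in radius, 37 mm high; do not drive into it.
- cap: Blue screw cap, 36 mm across, 14 mm high, lying loose on the front left corner of the deck, about 90 mm in front of the post; leave it. Origin under its centre.
- timer: White timer 60 by 70 by 20 mm lying on the bench in front of the right part of the track; leave it.
- tip_box: Blue-lidded pipette tip box 85 by 125 by 74 mm, right of the filler; leave it.
- pen: Marker pen 135 mm long, 16 mm thick, lying to the right in front; leave it.
- reagent: Amber bottle with blue cap, 70 mm in diameter, 140 mm tall, left of the filler; leave it.
- freezer_box: Black freezer box 136 by 136 by 52 mm, left at the back; leave it.

How it is judged:
On the way, in this order (a step that is already met when the one before it is completed fails the run):
1. the waste tube stands still under the needle, the pressure arm still closed (horizontal distance between waste_mouth and needle_tip below 0.007 m and value of joint press_arm below 0.05 rad and linear speed of rack below 0.01 m/s), for 0.3 s.
2. the pressure arm has been pushed past its click and on to its stop (value of joint press_arm above 0.46 rad), for 0.2 s.
At the end, for the whole second after the job is handed in: The gripper holds the pressure arm still (over 2 N) and open by more than 0.46 rad, past its rest on the pawl, near its stop (0.52); the waste tube stands upright in its pocket, its mouth within 7 mm sideways of the needle tip; the rack lies flat in its track (value of joint press_arm above 0.46 rad and velocity of joint press_arm between -0.05 and 0.05 rad/s and contact force between any of the fingers, the arm and press_arm above 2 N and horizontal distance between waste_mouth and needle_tip below 0.007 m and angle between waste_tube's own z axis and vertical below 0.12 rad and not (z of waste_tube in the frame of rack above 0.02 m) and angle between rack's own z axis and vertical below 0.06 rad and z of rack in the frame of filler between 0.012 and 0.024 m); the arm keeps its last pose, push and grip.
It fails at once if the pressure arm was opened while the waste tube was not under the needle (value of joint press_arm above 0.15 rad and horizontal distance between waste_mouth and needle_tip above 0.011 m).
It fails at once if the rack was lifted or tipped out of its track (angle between rack's own z axis and vertical above 0.2 rad or z of rack in the frame of filler above 0.035 m).
It fails at once if a tube was pulled out of the rack or tipped (z of any of waste_tube, tube_a, tube_b in the frame of rack above 0.04 m or angle between any of waste_tube, tube_a, tube_b's own z axis and vertical above 0.3 rad).
It fails at once if another thing on the bench or the pump was shifted or knocked over (distance of any of cap, timer, tip_box, pen, reagent, freezer_box from where it was at the start of the episode above 0.03 m).
It also fails if it takes over 45 s, if anything falls off the work surface, if the arm or the gripper's body presses on something with over 40 N, if the wrist force passes 120 N, or if a joint passes its speed limit or range.

## Robot

A 7-joint arm with a two-finger parallel gripper is mounted at the origin on the work surface. World frame = base frame: x ahead of the robot, y to its left, z up, the work surface at z = 0. Lengths are in m, angles in rad, forces in N, time in s.
With the tool pointing down it reaches from about 0.35 to 0.9 m from the base axis. Payload 7.2 kg.
Tool frame: the origin (TCP) lies on the mounting face of the last link; the fingertips stand 182 mm ahead of it and the grasp point (between the pads) lies 163 mm ahead of it; z points along the fingers, y is the direction in which the jaws open and shut (so a half turn about z gives the same grasp; the last joint's range is limited). The gripper opens to 88 mm and grips with 3 to 60 N. Pads are 20 mm wide; open, the fingers measure 115 mm over their backs; the gripper's body (75 mm by 178 mm) begins 61 mm behind the grasp point.
Start: joints at [1.141, 0.411, -0.013, 1.596, 0.006, 1.134, -0.082], TCP at [0.221, -0.585, 0.405] pointing down, gripper open.
Joint ranges: [-2.95, 2.95], [-0.29, 1.99], [-1.47, 1.44], [0.14, 2.54], [-1.03, 4.17], [0.13, 1.85], [-2.86, 2.86]. Speed limits (rad/s): [2.39, 2.39, 3.01, 3.01, 3.14, 3.14, 3.14].

## Interface

Orientations are given as a unit quaternion [w, x, y, z].
In Python, from bench import arm gives the robot as it stands.
- The arm moves only by the shell command python3 -m jog 'ROWS' [OPENING] [FORCE]. ROWS is JSON, a list of rows, each an object of numbers: "tx", "ty", "tz": the shift along the world's x, y, z in cm; "ax", "ay", "az": the turn, a rotation vector about the world's x, y, z in degrees. A call has 1 to 12 rows; each row is the pose to reach, as a shift and turn from the pose commanded when the call began; what a row does not reach only later rows make up. A row lasts 1/10 s, in which the tool goes at most 50 mm and 8.59 degrees, less where a joint would pass 70% of its speed; a pose out of reach is approached as far as the arm can. A call with a gripper value outside its range is refused whole. OPENING is the closure, from 0 (fully open) to 1 (shut), set as the call begins (- or left out, the last holds). The fingers move at their own pace and stop on an object; FORCE is the grip in N (left out, the last holds). Time passes only in rows, so rows that repeat a pose let the fingers close. It gives the time, the measured TCP pose, the force and the opening at its end, in the units of the state.
- arm.get_obs(): the state, without advancing time (a new reading comes with each control period).
- arm.read_camera(name): name is "side" or "top" or "wrist"; returns the picture (400x640x3 uint8, red, green, blue); there is no depth.
- arm.camera_info(name): a dict with "fx", "fy", "cx", "cy" (pixels), "D" ([k1, k2, p1, p2, k3] as OpenCV has them; the pictures are not rectified), "origin" and "attitude" of the camera in the world; the wrist camera has in their place "T_tool_cam" (4x4, takes a point from camera to tool coordinates, whose origin is the TCP and whose axes are the flange's). Camera axes: x right, y up, looking along -z (the intrinsics and any distortion apply to the point x, -y, -z); pixel columns grow to the right and rows downward; lengths in m; the calibration is good to about 2 mm. A picture is of the moment at which its call begins: read the wrist's pose just before it. camera_info takes no time and is no camera call.
- arm.sign_off(): hands the job in, once; it reports no verdict.
The state is a dict: "clock": time; "joint_pos": joint angles; "qvel": joint speeds; "joint_efforts": joint torques, N m; "ee_pos": TCP position; "eef_rot": TCP orientation; "wrist_force": force on the tool from outside, world axes, zero at the start; "moment": the same for the moment, N m; "opening": opening from 0.0 (shut) to 1.0 (fully open).
Only numpy, scipy, OpenCV 4.12 (cv2) and the standard library are available. Lean on these libraries where they do the work, as an engineer would, in place of code of your own. Each camera call takes 0.05 s, during which the arm holds its last target. There are 200 camera calls.

## Working session

There is one attempt and no reset: what is moved stays moved. The work goes in short steps, Python scripts to look and compute and a shell command to move; the robot and the scene stay as the last step left them, time stands still between calls to the robot, and variables do not carry over. Pictures are saved under pics/ and viewed, about 8 in all and at most 12, crops included, and the job is handed in when it is done.

```bash
ls; mkdir -p pics; cat > h.py <<'E'
import numpy as np, cv2
from scipy.spatial.transform import Rotation as R
from bench import arm
def rot(q): return R.from_quat([q[1],q[2],q[3],q[0]]).as_matrix()
def snap(name,fn=None):
    o=arm.get_obs(); im=np.array(arm.read_camera(name))
    if fn: cv2.imwrite('pics/'+fn,im[:,:,::-1])
    return im,o
def campose(name,o=None):
    i=arm.camera_info(name)
    K=np.array([[i['fx'],0,i['cx']],[0,i['fy'],i['cy']],[0,0,1.]]);D=np.array(i['D'],float)
    if 'T_tool_cam' in i:
        T=np.eye(4);T[:3,:3]=rot(o['eef_rot']);T[:3,3]=o['ee_pos'];T=T@np.array(i['T_tool_cam'])
        return K,D,T[:3,:3],T[:3,3]
    a=np.array(i['attitude'],float)
    return K,D,(a if a.shape==(3,3) else rot(a)),np.array(i['origin'],float)
def ray(cp,uv):
    K,D,Rm,c=cp
    p=cv2.undistortPoints(np.array([[uv]],float),K,D)[0,0]
    d=Rm@np.array([p[0],-p[1],-1.]);return c,d/np.linalg.norm(d)
def onplane(cp,uv,z):
    c,d=ray(cp,uv);return c+d*(z-c[2])/d[2]
def tri(cp1,u1,cp2,u2):
    c1,d1=ray(cp1,u1);c2,d2=ray(cp2,u2)
    A=np.stack([d1,-d2],1);s=np.linalg.lstsq(A,c2-c1,rcond=None)[0]
    p,q=c1+s[0]*d1,c2+s[1]*d2;return (p+q)/2,np.linalg.norm(p-q)
def proj(cp,P):
    K,D,Rm,c=cp;p=Rm.T@(np.array(P)-c);p=np.array([p[0],-p[1],-p[2]])
    return cv2.projectPoints(p[None],np.zeros(3),np.zeros(3),K,D)[0].ravel()
E
python3 - <<'E'
from h import *
for n in ('top','side','wrist'):
    im,o=snap(n,n+'0.png'); print(n,arm.camera_info(n))
print(o)
E
```

```text
pics
top {'fx': 402.40439912997186, 'fy': 402.40439912997186, 'cx': 317.40651670830607, 'cy': 198.30926134926213, 'D': array([-0.00610389,  0.        ,  0.        ,  0.        ,  0.        ]), 'origin': array([0.26492603, 0.03284501, 1.20833798]), 'attitude': array([-0.68888751, -0.07442511,  0.07680545,  0.71693502])}
side {'fx': 443.0941055621489, 'fy': 443.0941055621489, 'cx': 321.6728155202309, 'cy': 198.1889764676451, 'D': array([-0.01256342,  0.        ,  0.        ,  0.        ,  0.        ]), 'origin': array([-0.04821015, -0.91913392,  0.7622628 ]), 'attitude': array([ 0.84701305,  0.470382  , -0.12666006, -0.21276018])}
wrist {'fx': 286.22965212210596, 'fy': 286.22965212210596, 'cx': 319.9130557425665, 'cy': 195.81753818761615, 'D': array([-0.02761043,  0.        ,  0.        ,  0.        ,  0.        ]), 'T_tool_cam': array([[ 1.98061856e-04,  9.54035481e-01,  2.99693613e-01,
         8.25020955e-02],
       [ 9.99999899e-01, -6.83148697e-05, -4.43409606e-04,
        -4.93900067e-04],
       [-4.02554967e-04,  2.99693670e-01, -9.54035399e-01,
         2.04259146e-02],
       [ 0.00000000e+00,  0.00000000e+00,  0.00000000e+00,
         1.00000000e+00]])}
{'clock': 0.1, 'joint_pos': array([ 1.14079329,  0.41182498, -0.01274235,  1.59691253,  0.00560809,
        1.13430826, -0.08222114]), 'qvel': array([-1.13628112e-03, -6.60791278e-04, -9.95504650e-06, -1.95255303e-03,
       -7.41978167e-05, -7.09901272e-04,  4.79502935e-05]), 'joint_efforts': array([ 1.77239894e-03, -5.89103186e+01,  6.43372424e-01, -2.91715336e+01,
       -5.38233400e-02,  1.44893769e-02,  4.52003815e-05]), 'ee_pos': array([ 0.22115812, -0.58437149,  0.40390925]), 'eef_rot': array([-6.87023453e-04,  9.83678584e-01,  1.79933159e-01, -1.73936490e-04]), 'wrist_force': array([ 0.79322537, -0.01186192, -0.20115606]), 'moment': array([-0.03440376, -0.02184111, -0.03579934]), 'opening': 0.999526458373624}
```

View pics/top0.png

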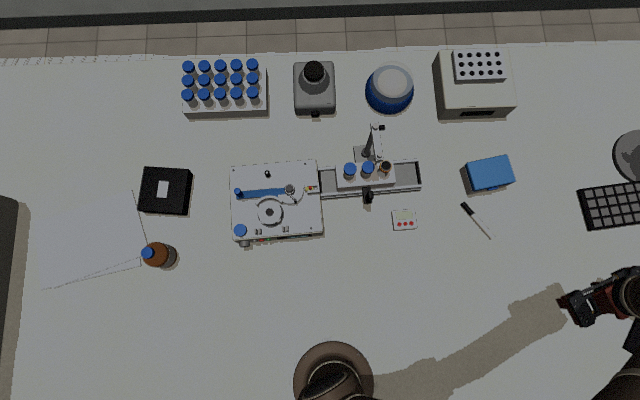

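View pics/side0.png

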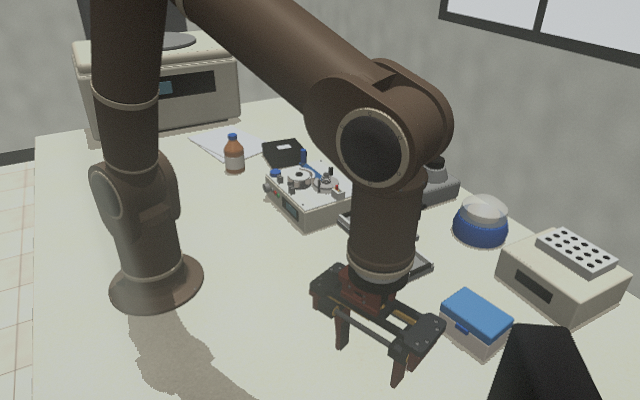

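Top view: pump deck corners about (230,165)–(323,234), blue post at (238,192), pivot at (290,190), track ends (318,180) to (420,178), handle at (367,197). The orange waste tube is the rightmost of the three, at (386,167). The side view is blocked by the arm. I'll make rough estimates next.

```bash
python3 - <<'E'
from h import *
cp=campose('top')
im=cv2.cvtColor(cv2.imread('pics/top0.png'),cv2.COLOR_BGR2HSV)
for n,uv,z in [('c1',(230,165),.08),('c2',(318,160),.08),('c3',(323,234),.08),('c4',(232,241),.08),('post',(238,191),.15),('handle',(367,193),.13),('pivot',(290,189),.1),('trackR',(419,176),.03),('waste',(386,165),.143)]:
    print(n,onplane(cp,uv,z).round(3))
g=cv2.imread('pics/top0.png')[110:260,215:435]
cv2.imwrite('pics/topc.png',cv2.resize(g,None,fx=3.6,fy=3.6,interpolation=cv2.INTER_CUBIC))
E
```

```text
c1 [0.62  0.275 0.08 ]
c2 [0.625 0.018 0.08 ]
c3 [0.407 0.012 0.08 ]
c4 [0.397 0.268 0.08 ]
post [0.524 0.238 0.15 ]
handle [ 0.509 -0.112  0.13 ]
pivot [0.536 0.101 0.1  ]
trackR [ 0.578 -0.287  0.03 ]
waste [ 0.583 -0.168  0.143]
```

View pics/topc.png

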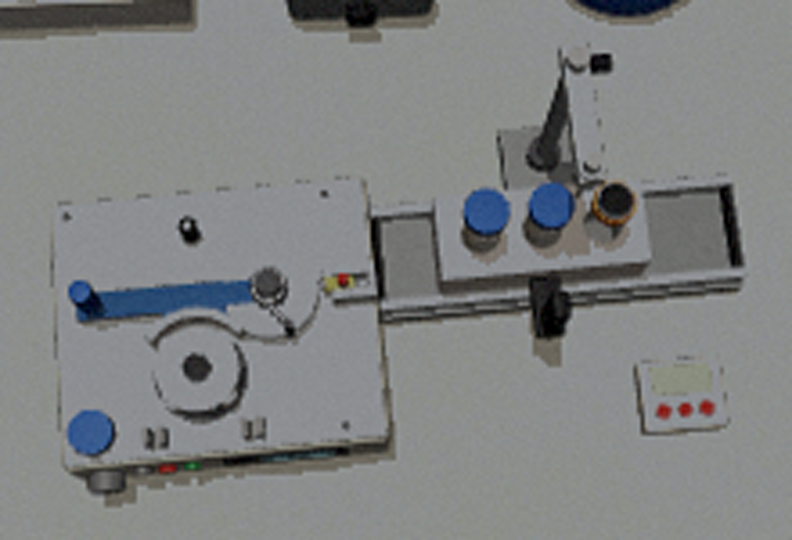

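Crop: waste tube in the right-hand pocket, needle holder ahead and to its left, arm closed (blue bar), cap and timer clear of the planned paths. Next I'll bring the wrist over the handle with the camera turned to the robot side.

```bash
python3 -m jog '[{"tx":5,"ty":8,"tz":4,"az":8},{"tx":8,"ty":13,"tz":4,"az":16},{"tx":11,"ty":18,"tz":4,"az":25},{"tx":14,"ty":23,"tz":4,"az":33},{"tx":17,"ty":28,"tz":4,"az":42},{"tx":20,"ty":33,"tz":4,"az":50},{"tx":22,"ty":38,"tz":4,"az":58},{"tx":24,"ty":42,"tz":4,"az":67},{"tx":26,"ty":45,"tz":4,"az":75},{"tx":27,"ty":47,"tz":4,"az":84},{"tx":27,"ty":47,"tz":4,"az":92},{"tx":27,"ty":47,"tz":4,"az":100}]' 0.3
```

```text
invalid input
```

```bash
python3 -m jog '[{"tx":5,"ty":8,"tz":4,"ax":0,"ay":0,"az":8},{"tx":8,"ty":13,"tz":4,"ax":0,"ay":0,"az":16},{"tx":11,"ty":18,"tz":4,"ax":0,"ay":0,"az":25},{"tx":14,"ty":23,"tz":4,"ax":0,"ay":0,"az":33},{"tx":17,"ty":28,"tz":4,"ax":0,"ay":0,"az":42},{"tx":20,"ty":33,"tz":4,"ax":0,"ay":0,"az":50},{"tx":22,"ty":38,"tz":4,"ax":0,"ay":0,"az":58},{"tx":24,"ty":42,"tz":4,"ax":0,"ay":0,"az":67},{"tx":26,"ty":45,"tz":4,"ax":0,"ay":0,"az":75},{"tx":27,"ty":47,"tz":4,"ax":0,"ay":0,"az":84},{"tx":27,"ty":47,"tz":4,"ax":0,"ay":0,"az":92},{"tx":27,"ty":47,"tz":4,"ax":0,"ay":0,"az":100}]' 0.3
```

```text
clock: 1.35
ee_pos: [0.4932, -0.1079, 0.445]
eef_rot: [0.0, 0.488, 0.873, 0.002]
wrist_force: [0.6, -0.7, -0.8]
opening: 0.698
```

```bash
python3 -m jog '[{"tx":0,"ty":0,"tz":0,"ax":0,"ay":0,"az":8},{"tx":0,"ty":0,"tz":0,"ax":0,"ay":0,"az":16},{"tx":0,"ty":0,"tz":0,"ax":0,"ay":0,"az":24},{"tx":0,"ty":0,"tz":0,"ax":0,"ay":0,"az":32},{"tx":0,"ty":0,"tz":0,"ax":0,"ay":0,"az":40},{"tx":0,"ty":0,"tz":0,"ax":0,"ay":0,"az":48},{"tx":0,"ty":0,"tz":0,"ax":0,"ay":0,"az":56},{"tx":0,"ty":0,"tz":0,"ax":0,"ay":0,"az":60},{"tx":0,"ty":0,"tz":0,"ax":0,"ay":0,"az":60},{"tx":0,"ty":0,"tz":0,"ax":0,"ay":0,"az":60}]'
python3 - <<'E'
from h import *
import pickle
im,o=snap('wrist','w1.png');pickle.dump(o,open('o1.pkl','wb'))
im,_=snap('side','s1.png'); im,_=snap('top','t1.png'); print(o['ee_pos'],o['eef_rot'],o['joint_pos'])
E
```

```text
clock: 2.35
ee_pos: [0.4911, -0.1147, 0.4445]
eef_rot: [-0.0, -0.005, 1.0, 0.0]
wrist_force: [-0.7, -0.2, 0.7]
opening: 0.701
[ 0.49111594 -0.11467336  0.4445111 ] [-1.54745784e-04 -5.09780847e-03  9.99986993e-01  5.39883580e-05] [ 0.75859979  0.24898931 -0.7407413   1.79177091  0.18145227  1.17062994
  1.54301921]
```

View pics/w1.png

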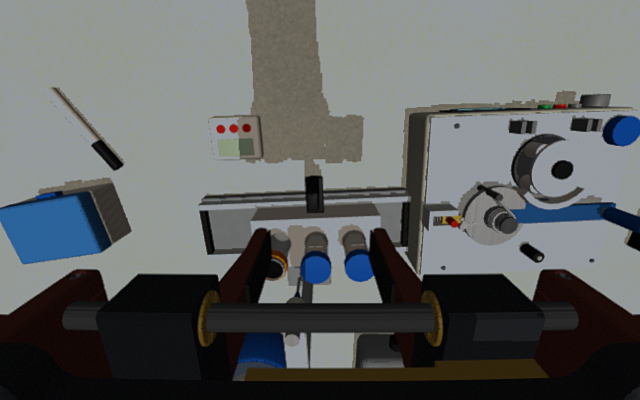

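View pics/s1.png

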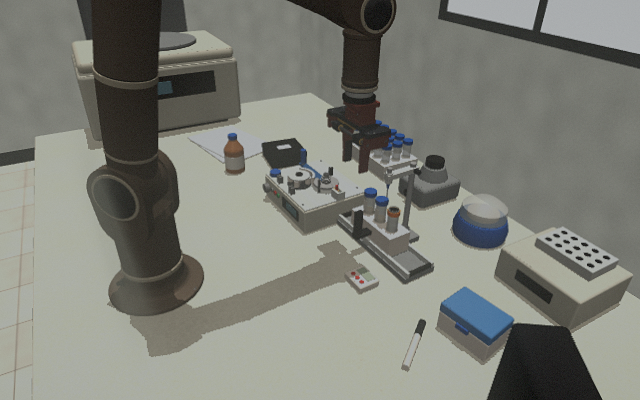

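Wrist view: handle at (315,195), waste tube at (277,265), partly behind a finger, and post near (610,215). Side view: handle (358,222), orange collar (394,212), needle near (388,185). I'll enlarge the side and wrist regions for precise pixels.

```bash
python3 - <<'E'
import cv2,numpy as np
s=cv2.imread('pics/s1.png')[150:270,330:440]; w=cv2.imread('pics/w1.png')[150:300,190:430]
a=cv2.resize(s,None,fx=5,fy=5,interpolation=cv2.INTER_CUBIC)   # 550x600
cv2.imwrite('pics/s1c.png',a)
def cen(f,lo,hi,box,lo2=None):
    x0,y0,x1,y1=box
    h=cv2.cvtColor(cv2.imread(f)[y0:y1,x0:x1],cv2.COLOR_BGR2HSV);m=cv2.inRange(h,lo,hi)
    n,l,st,c=cv2.connectedComponentsWithStats(m)
    for i in np.argsort(-st[1:,4])[:4]+1: print(f,st[i],(c[i]+[x0,y0]).round(1))
print('orange');cen('pics/s1.png',(8,120,90),(22,255,255),(340,150,440,270));cen('pics/w1.png',(8,120,90),(22,255,255),(240,220,320,300));cen('pics/t1.png',(8,120,90),(22,255,255),(330,130,430,200))
print('handle');cen('pics/w1.png',(0,0,0),(180,255,55),(295,165,335,220));cen('pics/s1.png',(0,0,0),(180,255,55),(345,200,372,245))
print('blue');cen('pics/s1.png',(100,120,50),(120,255,255),(260,140,400,230));cen('pics/w1.png',(100,120,50),(120,255,255),(480,100,640,280));cen('pics/w1.png',(100,120,50),(120,255,255),(285,240,372,290));cen('pics/t1.png',(100,120,50),(120,255,255),(220,150,380,250))
E
```

```text
orange
pics/s1.png [48 61 12  6 41] [393.2 214.1]
pics/w1.png [32 35 15 20 55] [281.4 262.2]
pics/w1.png [43 56  1  1  1] [283. 276.]
handle
pics/w1.png [  0  11  40  37 694] [314.2 194.4]
pics/w1.png [ 0 34  9  1  9] [299. 199.]
pics/w1.png [39 32  1  1  1] [334. 197.]
pics/s1.png [  7  10  19  30 287] [359.2 226.3]
pics/s1.png [ 0 12  6  5 24] [347.5 214. ]
blue
pics/s1.png [126   0  14  10  63] [393.4 143.8]
pics/s1.png [105  48  12   6  63] [370.4 190.6]
pics/s1.png [116  56  12   7  59] [381.2 198.6]
pics/s1.png [11 29  9  5 40] [274.9 171.2]
pics/w1.png [  31  102  105   21 1332] [560.5 213.1]
pics/w1.png [132  16  28  30 658] [626.  130.6]
pics/w1.png [159 127   1   6   6] [639.  229.5]
pics/w1.png [ 15  16  31  28 698] [315.3 269.3]
pics/w1.png [ 60  14  27  28 608] [358.6 267.5]
pics/t1.png [ 17  38  48  11 284] [261.3 192.6]
pics/t1.png [ 14  74  12  12 117] [239.6 229.5]
pics/t1.png [14 38  6  6 29] [236.7 190.6]
pics/t1.png [143  11   5   5  15] [365.7 162.9]
```

View pics/s1c.png

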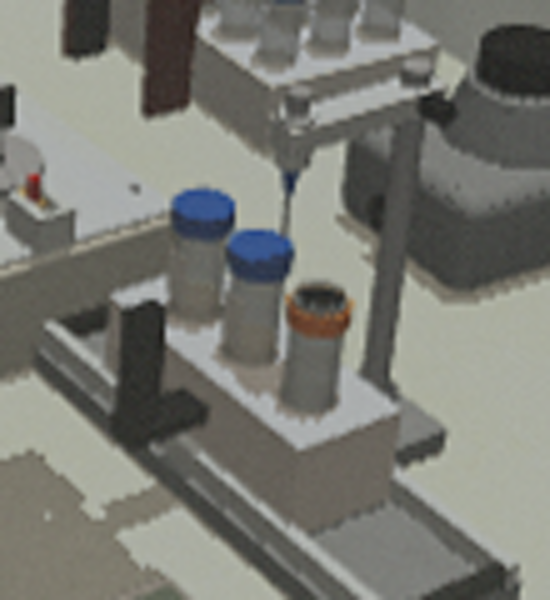

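Side crop: needle tip at about pixel (386.8,198), orange rim at about (393.5,209), handle top at about (358,212). Needle y lies about midway between the middle and waste tubes, so I'll triangulate.

```bash
python3 - <<'E'
from h import *
import pickle
o=pickle.load(open('o1.pkl','rb'));w=campose('wrist',o);s=campose('side');t=campose('top')
print('handle',tri(w,(314.5,206),s,(358.2,212)))
print('capM',tri(w,(315.3,269.3),s,(381.2,198.6)))
print('capL',tri(w,(358.6,267.5),s,(370.4,190.6)))
print('orange',tri(w,(277,264),s,(393.4,211)))
print('post w/t', tri(w,(607,212),t,(236.7,190.6)), onplane(t,(236.7,190.6),.15))
c,d=ray(s,(386.8,198)); print('needle side at z.16',onplane(s,(386.8,198),.16))
print('deck', [onplane(w,u,.08).round(4) for u in [(429,115),(415,270),(457,126),(444,267),(591,260)]])
print('trackends front',[onplane(w,u,.032).round(4) for u in [(203,195),(408,188)]])
cv2.imwrite('pics/w1c.png',cv2.resize(cv2.imread('pics/w1.png')[90:290,190:430],None,fx=3,fy=3,interpolation=cv2.INTER_CUBIC))
E
```

```text
handle (array([ 0.51182422, -0.11913745,  0.1227548 ]), np.float64(0.005536069496406216))
capM (array([ 0.58143032, -0.11833796,  0.14340302]), np.float64(0.0017322812777504834))
capL (array([ 0.57917773, -0.06999618,  0.14308827]), np.float64(0.001180259680510284))
orange (array([ 0.58718467, -0.16428815,  0.12755592]), np.float64(0.002691066353441772))
post w/t (array([0.53507384, 0.25386742, 0.091064  ]), np.float64(0.008991743206259815)) [0.52517113 0.24183767 0.15      ]
needle side at z.16 [ 0.57813053 -0.14443402  0.16      ]
deck [array([0.4161, 0.0118, 0.08  ]), array([0.6218, 0.0181, 0.08  ]), array([0.428 , 0.0466, 0.08  ]), array([0.6169, 0.0578, 0.08  ]), array([0.6059, 0.2653, 0.08  ])]
trackends front [array([ 0.5316, -0.2825,  0.032 ]), array([0.518 , 0.0116, 0.032 ])]
```

View pics/w1c.png

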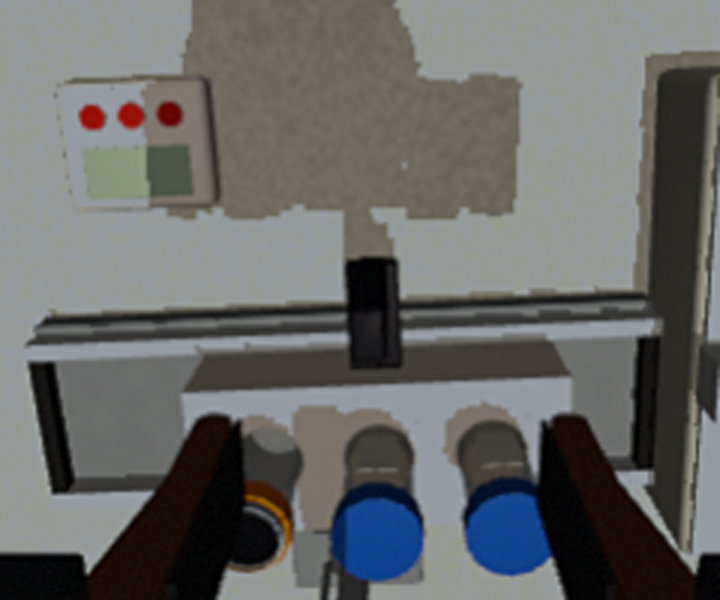

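```bash
python3 - <<'E'
from h import *
import pickle
o=pickle.load(open('o1.pkl','rb'));w=campose('wrist',o);s=campose('side');t=campose('top')
for y in (-.134,-.144):
  for z in (.16,.185,.246): print(y,z,'side',(proj(s,(.579,y,z))-[330,150])*5,'top',(proj(t,(.579,y,z))-[215,110])*3.6)
print('holder top',onplane(t,(379.4,156.7),.246))
print('deckR',[onplane(w,u,.08).round(4) for u in [(428,117),(420,273)]],'track L',onplane(w,(199.5,205),.032),onplane(w,(208,254),.018),onplane(w,(407,248),.018))
print('deck top',[onplane(t,(215+a/3.6,110+b/3.6),.08).round(4) for a,b in [(363,178),(386,437),(53,205),(62,465)]])
print('track top',[onplane(t,(215+a/3.6,110+b/3.6),.032).round(4) for a,b in [(743,272),(734,183)]])
E
python3 - <<'E'
import cv2
a=cv2.imread('pics/t1.png')[140:215,325:430]
cv2.imwrite('pics/t1c.png',cv2.resize(a,None,fx=6,fy=6,interpolation=cv2.INTER_CUBIC))
E
```

```text
-0.134 0.16 side [273.62886332 230.30195986] top [574.38819083 198.29770533]
-0.134 0.185 side [277.93141107 189.10053057] top [579.060853   188.35237476]
-0.134 0.246 side [288.84160037  84.50513266] top [591.41097013 162.06521124]
-0.144 0.16 side [284.87263077 239.20789268] top [587.61816808 197.7900163 ]
-0.144 0.185 side [289.33316539 197.8410336 ] top [592.59274674 187.83401061]
-0.144 0.246 side [300.64687118  92.79742698] top [605.74071193 161.51887426]
holder top [ 0.57458343 -0.13397752  0.246     ]
deckR [array([0.4184, 0.0109, 0.08  ]), array([0.6265, 0.0256, 0.08  ])] track L [ 0.54691398 -0.28934322  0.032     ] [ 0.63471661 -0.29169312  0.018     ] [0.62053351 0.02480414 0.018     ]
deck top [array([0.627 , 0.0241, 0.08  ]), array([0.4144, 0.0143, 0.08  ]), array([0.6143, 0.2762, 0.08  ]), array([0.4026, 0.2679, 0.08  ])]
track top [array([ 0.5476, -0.2909,  0.032 ]), array([ 0.6254, -0.2907,  0.032 ])]
```

Two estimates of the needle's y disagree: about -0.135 from the top and wrist views, -0.143 from the side. I'll grip the handle, slide the lower amount, then check needle against mouth directly.

```bash
python3 -m jog '[{"tx":1.6,"ty":-0.6,"tz":-2,"ax":0,"ay":0,"az":2},{"tx":1.6,"ty":-0.6,"tz":-5,"ax":0,"ay":0,"az":2},{"tx":1.6,"ty":-0.6,"tz":-9,"ax":0,"ay":0,"az":2},{"tx":1.6,"ty":-0.6,"tz":-12,"ax":0,"ay":0,"az":2},{"tx":1.6,"ty":-0.6,"tz":-14.5,"ax":0,"ay":0,"az":2},{"tx":1.6,"ty":-0.6,"tz":-16.4,"ax":0,"ay":0,"az":2},{"tx":1.6,"ty":-0.6,"tz":-16.4,"ax":0,"ay":0,"az":2},{"tx":1.6,"ty":-0.6,"tz":-16.4,"ax":0,"ay":0,"az":2}]' && python3 - <<'E'
from h import *
import pickle
a,o=snap('wrist'); b,_=snap('side'); pickle.dump(o,open('o2.pkl','wb'))
cv2.imwrite('pics/c2.png',np.hstack([cv2.resize(a[60:360,180:480],(400,400)),cv2.resize(b[140:260,330:450],(400,400),interpolation=cv2.INTER_CUBIC)])[:,:,::-1])
print(o['ee_pos'],o['wrist_force'])
E
```

```text
clock: 3.3
ee_pos: [0.5074, -0.1204, 0.281]
eef_rot: [-0.0, -0.024, 1.0, 0.0]
wrist_force: [0.2, -0.0, -0.0]
opening: 0.7
[ 0.50744429 -0.12038083  0.28097466] [ 0.19572229 -0.04323745 -0.02359902]
```

View pics/c2.png

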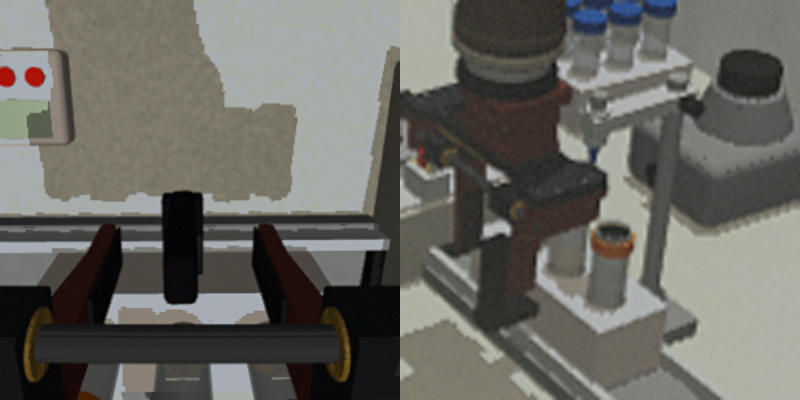

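The handle stands between the pads, nearly centred. Close, then slide +2.0 cm along the filler's y.

```bash
python3 -m jog '[{"tx":0,"ty":0,"tz":0,"ax":0,"ay":0,"az":0},{"tx":0,"ty":0,"tz":0,"ax":0,"ay":0,"az":0},{"tx":0,"ty":0,"tz":0,"ax":0,"ay":0,"az":0},{"tx":0,"ty":0,"tz":0,"ax":0,"ay":0,"az":0},{"tx":0,"ty":0,"tz":0,"ax":0,"ay":0,"az":0},{"tx":0,"ty":0,"tz":0,"ax":0,"ay":0,"az":0},{"tx":0,"ty":0,"tz":0,"ax":0,"ay":0,"az":0},{"tx":0,"ty":0,"tz":0,"ax":0,"ay":0,"az":0}]' 1 15 && python3 -m jog '[{"tx":0,"ty":0.3,"tz":0,"ax":0,"ay":0,"az":0},{"tx":0,"ty":0.7,"tz":0,"ax":0,"ay":0,"az":0},{"tx":-0.1,"ty":1.1,"tz":0,"ax":0,"ay":0,"az":0},{"tx":-0.1,"ty":1.5,"tz":0,"ax":0,"ay":0,"az":0},{"tx":-0.1,"ty":1.8,"tz":0,"ax":0,"ay":0,"az":0},{"tx":-0.1,"ty":2,"tz":0,"ax":0,"ay":0,"az":0},{"tx":-0.1,"ty":2,"tz":0,"ax":0,"ay":0,"az":0},{"tx":-0.1,"ty":2,"tz":0,"ax":0,"ay":0,"az":0}]' && python3 - <<'E'
from h import *
b,o=snap('side','s3.png'); t,_=snap('top','t3.png')
cv2.imwrite('pics/c3.png',np.hstack([cv2.resize(b[150:230,350:430],(400,400),interpolation=cv2.INTER_CUBIC),cv2.resize(t[130:210,340:420],(400,400),interpolation=cv2.INTER_CUBIC)])[:,:,::-1])
E
```

```text
clock: 4.2
ee_pos: [0.5072, -0.1206, 0.2807]
eef_rot: [-0.0, -0.024, 1.0, -0.0]
wrist_force: [0.8, -0.2, -0.6]
opening: 0.157
clock: 5.0
ee_pos: [0.5062, -0.1002, 0.2806]
eef_rot: [-0.0, -0.024, 1.0, 0.0]
wrist_force: [-0.6, -0.1, -0.3]
opening: 0.161
```

View pics/c3.png

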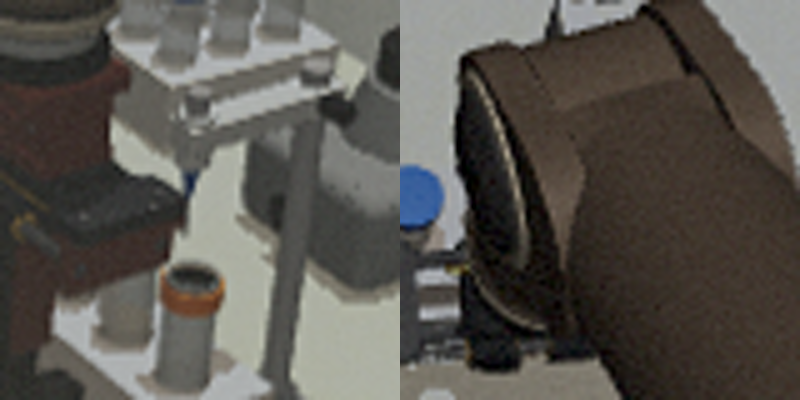

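Side view: mouth centre at pixel (388.6,205.6), needle tip at about (386.8,198). That puts the mouth about 10 mm short in the same view, and kinematics says 11 mm, so the side camera has an offset of about 8 mm. Slide 1.1 cm more.

```bash
python3 -m jog '[{"tx":0,"ty":0.3,"tz":0,"ax":0,"ay":0,"az":0},{"tx":0,"ty":0.6,"tz":0,"ax":0,"ay":0,"az":0},{"tx":0,"ty":0.9,"tz":0,"ax":0,"ay":0,"az":0},{"tx":-0.1,"ty":1.1,"tz":0,"ax":0,"ay":0,"az":0},{"tx":-0.1,"ty":1.1,"tz":0,"ax":0,"ay":0,"az":0},{"tx":-0.1,"ty":1.1,"tz":0,"ax":0,"ay":0,"az":0},{"tx":-0.1,"ty":1.1,"tz":0,"ax":0,"ay":0,"az":0}]' && python3 -m jog '[{"tx":0,"ty":0,"tz":0,"ax":0,"ay":0,"az":0},{"tx":0,"ty":0,"tz":0,"ax":0,"ay":0,"az":0},{"tx":0,"ty":0,"tz":0,"ax":0,"ay":0,"az":0},{"tx":0,"ty":0,"tz":0,"ax":0,"ay":0,"az":0}]' 0.5 && python3 -m jog '[{"tx":0,"ty":0,"tz":3,"ax":0,"ay":0,"az":0},{"tx":0,"ty":0,"tz":7,"ax":0,"ay":0,"az":0},{"tx":-1,"ty":0,"tz":11,"ax":0,"ay":0,"az":0},{"tx":-4,"ty":0,"tz":13,"ax":0,"ay":0,"az":0},{"tx":-7,"ty":-0.5,"tz":13,"ax":0,"ay":0,"az":0},{"tx":-10,"ty":-1,"tz":13,"ax":0,"ay":0,"az":0},{"tx":-12,"ty":-2,"tz":13,"ax":0,"ay":-8,"az":0},{"tx":-12,"ty":-3,"tz":13,"ax":0,"ay":-16,"az":0},{"tx":-12,"ty":-3,"tz":13,"ax":0,"ay":-24,"az":0},{"tx":-12,"ty":-3,"tz":13,"ax":0,"ay":-30,"az":0},{"tx":-12,"ty":-3,"tz":13,"ax":0,"ay":-30,"az":0}]' && python3 - <<'E'
from h import *
import pickle
b,_=snap('side','s4.png'); t,_=snap('top','t4.png'); w,o=snap('wrist','w4.png'); pickle.dump(o,open('o4.pkl','wb'))
cv2.imwrite('pics/c4.png',np.hstack([np.vstack([cv2.resize(x,(300,300),interpolation=cv2.INTER_CUBIC) for x in (b[150:230,350:430],t[130:210,340:420])]),np.vstack([w[::2,::2],w[::2,::2]*0,w[::2,::2]*0])[:600]])[:,:,::-1])
E
```

```text
clock: 5.8
ee_pos: [0.5052, -0.0894, 0.2806]
eef_rot: [-0.0, -0.024, 1.0, 0.0]
wrist_force: [0.4, 1.2, -0.3]
opening: 0.161
clock: 6.2
ee_pos: [0.5052, -0.0896, 0.2806]
eef_rot: [-0.0, -0.024, 1.0, -0.0]
wrist_force: [0.5, 0.7, 1.1]
opening: 0.476
clock: 7.3
ee_pos: [0.3841, -0.1196, 0.4105]
eef_rot: [0.259, -0.022, 0.966, -0.007]
wrist_force: [-0.6, 0.9, 0.2]
opening: 0.5
```

View pics/c4.png

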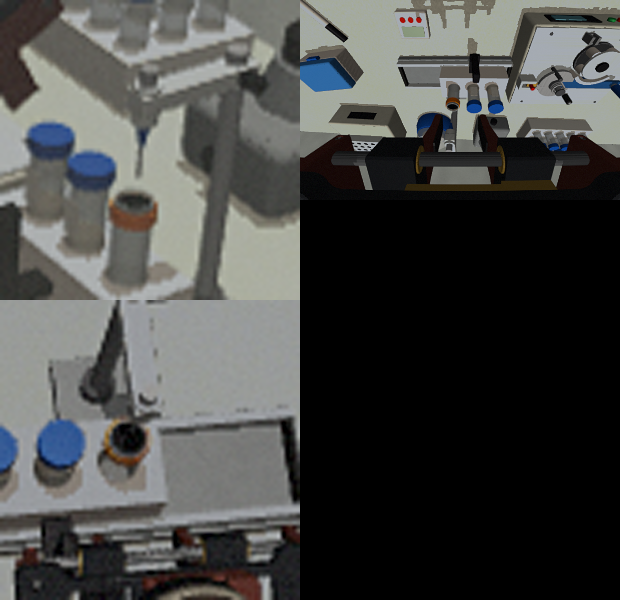

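```bash
python3 - <<'E'
from h import *
import pickle
w=cv2.imread('pics/w4.png');s=cv2.imread('pics/s4.png')
cv2.imwrite('pics/c5.png',np.hstack([cv2.resize(w[180:330,250:350],(400,600),interpolation=cv2.INTER_CUBIC),cv2.resize(s[170:230,365:405],(400,600),interpolation=cv2.INTER_CUBIC)]))
o=pickle.load(open('o4.pkl','rb'));cw=campose('wrist',o);cs=campose('side');t=campose('top')
for y in (-.13,-.136,-.142): print(y,'w mouth z.143 / tip .16/ .185',[(proj(cw,(.579,y,z))-[250,180])*4 for z in (.143,.16,.185)],'side',[(proj(cs,(.579,y,z))-[365,170])*10 for z in (.143,.16,.185)])
print('top mouth',onplane(t,(373.9,167.3),.143),'holder',onplane(t,(379.5,156.1),.246))
E
```

```text
-0.13 w mouth z.143 / tip .16/ .185 [array([235.2475828 , 132.29052603]), array([232.16385943, 179.67146245]), array([227.21251075, 255.87084993])] side [array([182.68130115, 308.43459033]), array([188.34276264, 253.54273133]), array([196.82354187, 171.27178769])]
-0.136 w mouth z.143 / tip .16/ .185 [array([214.42006111, 131.34291439]), array([210.58399779, 178.70004554]), array([204.42657977, 254.8625669 ])] side [array([195.94645359, 319.16784868]), array([201.73227578, 264.14806466]), array([210.39997036, 181.67915633])]
-0.142 w mouth z.143 / tip .16/ .185 [array([193.58517304, 130.39366439]), array([188.99637291, 177.7259433 ]), array([181.63225837, 253.84962357])] side [array([209.3127692, 329.9831396]), array([215.22470963, 274.83511472]), array([224.08198512, 192.16769025])]
top mouth [ 0.57780934 -0.1344629   0.143     ] holder [ 0.57614382 -0.13434228  0.246     ]
```

View pics/c5.png

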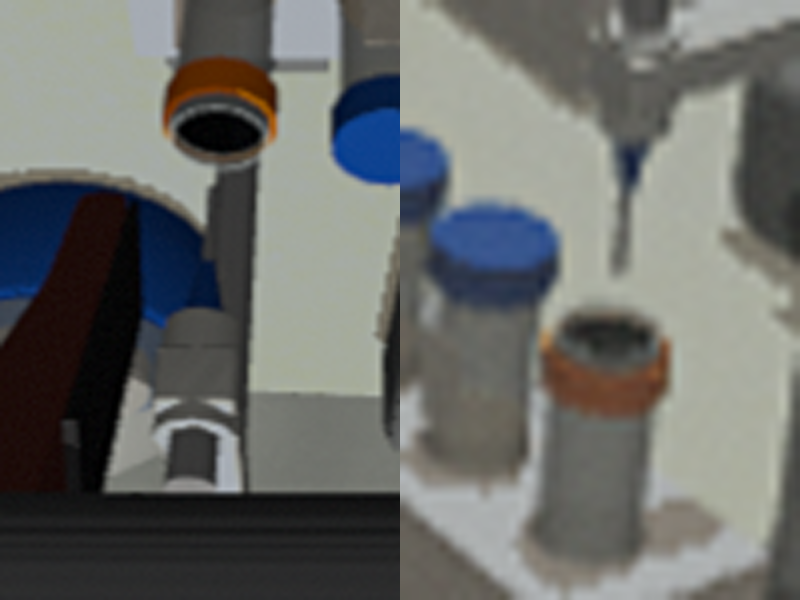

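Wrist crop: mouth centre at crop (220,132), needle at about (210,180). That puts the mouth within about 1 mm of the needle along y, and the top view also gives y -0.1345 against -0.1343. The rack is done, so on to the post: level the tool, move over it, turn -90°.

```bash
python3 -m jog '[{"tx":2,"ty":2,"tz":1,"ax":0,"ay":8,"az":0},{"tx":4,"ty":5,"tz":2,"ax":0,"ay":16,"az":0},{"tx":6,"ty":9,"tz":2,"ax":0,"ay":24,"az":0},{"tx":8,"ty":13,"tz":2,"ax":0,"ay":30,"az":0},{"tx":10,"ty":17,"tz":2,"ax":0,"ay":30,"az":0},{"tx":11,"ty":21,"tz":2,"ax":0,"ay":30,"az":0},{"tx":12,"ty":25,"tz":2,"ax":0,"ay":30,"az":0},{"tx":13,"ty":29,"tz":2,"ax":0,"ay":30,"az":0},{"tx":14,"ty":33,"tz":2,"ax":0,"ay":30,"az":0},{"tx":14,"ty":36,"tz":2,"ax":0,"ay":30,"az":0},{"tx":14,"ty":36,"tz":2,"ax":0,"ay":30,"az":0},{"tx":14,"ty":36,"tz":2,"ax":0,"ay":30,"az":0}]' && python3 -m jog '[{"tx":0,"ty":0,"tz":0,"ax":0,"ay":0,"az":-8},{"tx":0,"ty":0,"tz":0,"ax":0,"ay":0,"az":-16},{"tx":0,"ty":0,"tz":0,"ax":0,"ay":0,"az":-24},{"tx":0,"ty":0,"tz":0,"ax":0,"ay":0,"az":-32},{"tx":0,"ty":0,"tz":0,"ax":0,"ay":0,"az":-40},{"tx":0,"ty":0,"tz":0,"ax":0,"ay":0,"az":-48},{"tx":0,"ty":0,"tz":0,"ax":0,"ay":0,"az":-56},{"tx":0,"ty":0,"tz":0,"ax":0,"ay":0,"az":-64},{"tx":0,"ty":0,"tz":0,"ax":0,"ay":0,"az":-72},{"tx":0,"ty":0,"tz":0,"ax":0,"ay":0,"az":-80},{"tx":0,"ty":0,"tz":0,"ax":0,"ay":0,"az":-88},{"tx":0,"ty":0,"tz":0,"ax":0,"ay":0,"az":-90}]' && python3 - <<'E'
from h import *
import pickle
w,o=snap('wrist','w6.png'); s,_=snap('side','s6.png'); pickle.dump(o,open('o6.pkl','wb'))
print(o['ee_pos'],o['eef_rot'],o['joint_pos'])
cw=campose('wrist',o);cs=campose('side')
def blobs(im,n):
    m=cv2.inRange(cv2.cvtColor(im,cv2.COLOR_RGB2HSV),(100,120,40),(122,255,255));k,l,st,c=cv2.connectedComponentsWithStats(m)
    for i in np.argsort(-st[1:,4])[:7]+1: print(n,st[i],c[i].round(1))
blobs(w,'w');blobs(s[130:230,250:350],'s(250,130)')
for P in [(.526,.2425,.15),(.526,.2425,.104)]: print(P,proj(cw,P),proj(cs,P))
cv2.imwrite('pics/c6.png',np.hstack([cv2.resize(w[40:340,160:480],(426,400)),cv2.resize(s[135:205,260:330],(370,400),interpolation=cv2.INTER_CUBIC)])[:,:,::-1])
E
```

```text
clock: 8.65
ee_pos: [0.5256, 0.2411, 0.4302]
eef_rot: [-0.0, -0.024, 1.0, -0.001]
wrist_force: [0.3, -1.7, 0.7]
opening: 0.5
clock: 9.85
ee_pos: [0.526, 0.2385, 0.4308]
eef_rot: [0.001, 0.693, 0.721, -0.001]
wrist_force: [0.1, 0.4, -0.3]
opening: 0.503
[0.52597654 0.23846306 0.43080232] [ 9.74652118e-04  6.93117807e-01  7.20823402e-01 -6.14826360e-04] [-0.05483734  0.37297636 -0.59990679  1.65033128  0.22588036  1.18872717
 -0.66846745]
w [ 307  169   25  110 1803] [321.4 225.3]
w [601 125  34  33 869] [617.3 141.2]
w [587 170  33  32 769] [602.6 185.4]
w [220 157  31  31 729] [235.1 172.2]
w [615  75  25  37 726] [628.6  94.1]
w [573 211  32  30 683] [588.7 225.9]
w [611 213  29  29 645] [625.5 227.4]
s(250,130) [63 40  8  8 21] [67.1 44.1]
s(250,130) [21 39  9  4 16] [24.5 39.9]
(0.526, 0.2425, 0.15) [320.2949456  192.36332248] [302.33272739 148.34548104]
(0.526, 0.2425, 0.104) [320.22584465 180.24830685] [302.451457   161.15641062]
```

View pics/c6.png

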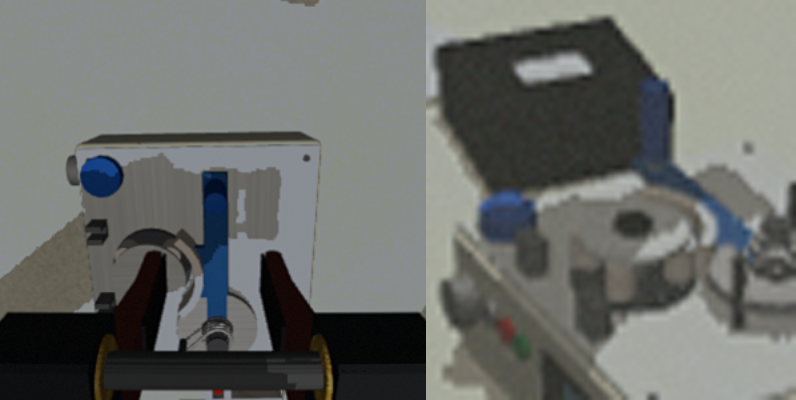

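Wrist crop: post top at about pixel (321,194), with the arm bar running straight below it. Side: post top at about (303,150). Both are within 2 px of the prediction for (0.526, 0.2425, 0.15). I'll triangulate, then descend around the post and close.

```bash
python3 - <<'E'
from h import *
import pickle
o=pickle.load(open('o6.pkl','rb'))
print(tri(campose('wrist',o),(321.3,193.8),campose('side'),(303.3,149.9)), onplane(campose('wrist',o),(321.3,193.8),.15))
E
python3 -m jog '[{"tx":0,"ty":0.4,"tz":-3,"ax":0,"ay":0,"az":0},{"tx":0,"ty":0.4,"tz":-6,"ax":0,"ay":0,"az":0},{"tx":0,"ty":0.4,"tz":-8.5,"ax":0,"ay":0,"az":0},{"tx":0,"ty":0.4,"tz":-10.5,"ax":0,"ay":0,"az":0},{"tx":0,"ty":0.4,"tz":-12.5,"ax":0,"ay":0,"az":0},{"tx":0,"ty":0.4,"tz":-13.5,"ax":0,"ay":0,"az":0},{"tx":0,"ty":0.4,"tz":-13.5,"ax":0,"ay":0,"az":0},{"tx":0,"ty":0.4,"tz":-13.5,"ax":0,"ay":0,"az":0}]'
```

```text
(array([0.52747493, 0.23950827, 0.14538233]), np.float64(0.0008320577038173785)) [0.52701234 0.24111021 0.15      ]
clock: 10.75
ee_pos: [0.5256, 0.2442, 0.2963]
eef_rot: [0.0, 0.69, 0.724, 0.0]
wrist_force: [-0.1, 0.3, -0.5]
opening: 0.499
```

```bash
python3 -m jog '[{"tx":0,"ty":-0.2,"tz":0,"ax":0,"ay":0,"az":0},{"tx":0,"ty":-0.2,"tz":0,"ax":0,"ay":0,"az":0},{"tx":0,"ty":-0.2,"tz":0,"ax":0,"ay":0,"az":0},{"tx":0,"ty":-0.2,"tz":0,"ax":0,"ay":0,"az":0},{"tx":0,"ty":-0.2,"tz":0,"ax":0,"ay":0,"az":0},{"tx":0,"ty":-0.2,"tz":0,"ax":0,"ay":0,"az":0},{"tx":0,"ty":-0.2,"tz":0,"ax":0,"ay":0,"az":0}]' 1 25; python3 - <<'E'
import numpy as np
from h import arm
o=arm.get_obs();P=np.array(o['ee_pos'][:2]);piv=np.array([.5324,.1026]);print(P,o['wrist_force'],o['opening']*88)
r=P-piv;print(np.linalg.norm(r))
for a in np.arange(.05,.56,.05):
    c,s=np.cos(-a),np.sin(-a);q=piv+np.array([[c,-s],[s,c]])@r;print(round(a,2),((q-P)*100).round(2),round(-np.degrees(a),1))
E
```

```text
clock: 11.45
ee_pos: [0.5267, 0.2423, 0.2964]
eef_rot: [0.001, 0.69, 0.723, 0.002]
wrist_force: [7.1, 0.1, -2.6]
opening: 0.2
[0.52671728 0.24233907] [ 7.09387886  0.14518712 -2.58493484] 17.621285788749816
0.139854570516705
0.05 [0.7  0.01] -2.9
0.1 [ 1.4  -0.01] -5.7
0.15 [ 2.09 -0.07] -8.6
0.2 [ 2.79 -0.17] -11.5
0.25 [ 3.47 -0.29] -14.3
0.3 [ 4.15 -0.46] -17.2
0.35 [ 4.83 -0.65] -20.1
0.4 [ 5.49 -0.88] -22.9
0.45 [ 6.13 -1.14] -25.8
0.5 [ 6.77 -1.44] -28.6
0.55 [ 7.39 -1.76] -31.5
```

Gripped (17.6 mm, post 18 mm) at radius 0.1399 m from the pivot (140 mm given). Swing along the arc, first to about 0.3 rad.

```bash
python3 -m jog '[{"tx":0.4,"ty":0,"tz":0,"ax":0,"ay":0,"az":-1.5},{"tx":0.8,"ty":0,"tz":0,"ax":0,"ay":0,"az":-3},{"tx":1.2,"ty":0,"tz":0,"ax":0,"ay":0,"az":-5},{"tx":1.6,"ty":0,"tz":0,"ax":0,"ay":0,"az":-6.5},{"tx":2,"ty":-0.1,"tz":0,"ax":0,"ay":0,"az":-8},{"tx":2.4,"ty":-0.1,"tz":0,"ax":0,"ay":0,"az":-10},{"tx":2.8,"ty":-0.2,"tz":0,"ax":0,"ay":0,"az":-11.5},{"tx":3.2,"ty":-0.2,"tz":0,"ax":0,"ay":0,"az":-13},{"tx":3.6,"ty":-0.3,"tz":0,"ax":0,"ay":0,"az":-15},{"tx":4.1,"ty":-0.4,"tz":0,"ax":0,"ay":0,"az":-17},{"tx":4.1,"ty":-0.4,"tz":0,"ax":0,"ay":0,"az":-17}]' 1 35
```

```text
clock: 12.55
ee_pos: [0.566, 0.2392, 0.2962]
eef_rot: [-0.0, 0.79, 0.613, -0.0]
wrist_force: [-2.6, 0.6, 6.8]
opening: 0.2
```

```bash
python3 -m jog '[{"tx":0.4,"ty":-0.1,"tz":0,"ax":0,"ay":0,"az":-2},{"tx":0.8,"ty":-0.3,"tz":0,"ax":0,"ay":0,"az":-3},{"tx":1.2,"ty":-0.4,"tz":0,"ax":0,"ay":0,"az":-5},{"tx":1.6,"ty":-0.6,"tz":0,"ax":0,"ay":0,"az":-7},{"tx":2,"ty":-0.7,"tz":0,"ax":0,"ay":0,"az":-8.5},{"tx":2.4,"ty":-0.9,"tz":0,"ax":0,"ay":0,"az":-10},{"tx":2.8,"ty":-1.1,"tz":0,"ax":0,"ay":0,"az":-12},{"tx":3.1,"ty":-1.3,"tz":0,"ax":0,"ay":0,"az":-13},{"tx":3.1,"ty":-1.3,"tz":0,"ax":0,"ay":0,"az":-13},{"tx":3.1,"ty":-1.3,"tz":0,"ax":0,"ay":0,"az":-13}]'; cat > chk.py <<'E'
import numpy as np,cv2,pickle
from h import *
o=arm.get_obs();P=np.array(o['ee_pos'][:2]);piv=np.array([.5324,.1026]);r=P-piv
print('angle',np.arctan2(r[0],r[1])+np.arctan2(.0057,.1397),'r',np.linalg.norm(r),o['wrist_force'],o['opening']*88,abs(o['qvel']).max())
E
python3 chk.py
```

```text
clock: 13.55
ee_pos: [0.5965, 0.228, 0.2963]
eef_rot: [-0.002, 0.854, 0.521, 0.001]
wrist_force: [-4.5, 6.4, 5.5]
opening: 0.199
angle 0.5131200423482161 r 0.14084441228185854 [-4.45458537  6.39620287  5.46617228] 17.481845267687113 0.0020127354022121727
```

```bash
python3 -m jog '[{"tx":0.1,"ty":-0.1,"tz":0,"ax":0,"ay":0,"az":-0.5},{"tx":0.2,"ty":-0.1,"tz":0,"ax":0,"ay":0,"az":-1},{"tx":0.2,"ty":-0.1,"tz":0,"ax":0,"ay":0,"az":-1},{"tx":0.2,"ty":-0.1,"tz":0,"ax":0,"ay":0,"az":-1},{"tx":0.2,"ty":-0.1,"tz":0,"ax":0,"ay":0,"az":-1}]'; python3 chk.py; python3 - <<'E'
from h import *
s,_=snap('side','s8.png');t,_=snap('top','t8.png');old=cv2.imread('pics/s4.png')[:,:,::-1]; ot=cv2.imread('pics/t4.png')[:,:,::-1]
def cen(im,box):
    x0,y0,x1,y1=box;m=cv2.inRange(cv2.cvtColor(np.ascontiguousarray(im[y0:y1,x0:x1]),cv2.COLOR_RGB2HSV),(8,110,80),(22,255,255))
    M=cv2.moments(m,True);return M['m00'],M['m10']/max(M['m00'],1)+x0,M['m01']/max(M['m00'],1)+y0
for a in (old,s): print('orange side',cen(a,(370,190,410,225)))
m=cv2.inRange(cv2.cvtColor(np.ascontiguousarray(t[150:235,215:325]),cv2.COLOR_RGB2HSV),(100,110,40),(122,255,255))
k,l,st,c=cv2.connectedComponentsWithStats(m)
print([(st[i].tolist(),(c[i]+[215,150]).round(1)) for i in range(1,k) if st[i,4]>8])
print(arm.get_obs()['clock'])
E
```

```text
clock: 14.05
ee_pos: [0.5984, 0.2271, 0.2963]
eef_rot: [-0.002, 0.858, 0.513, 0.001]
wrist_force: [-3.6, 6.8, 5.4]
opening: 0.199
angle 0.5280139254940084 r 0.14089246025815852 [-3.61251702  6.82220673  5.43865898] 17.554445074261604 0.0016286215648900339
orange side (46.0, 385.5217391304348, 207.84782608695653)
orange side (46.0, 385.5217391304348, 207.84782608695653)
[([19, 74, 13, 11, 114], array([239.7, 229.3]))]
14.15
```

Orange collar unmoved in the side view (385.5,207.8 before and after); cap unmoved at (239.7,229.3). The force hasn't risen yet, so I'll push on gently until the stop is felt.

```bash
python3 -m jog '[{"tx":0.1,"ty":-0.1,"tz":0,"ax":0,"ay":0,"az":-0.5},{"tx":0.2,"ty":-0.1,"tz":0,"ax":0,"ay":0,"az":-1},{"tx":0.3,"ty":-0.2,"tz":0,"ax":0,"ay":0,"az":-1},{"tx":0.3,"ty":-0.2,"tz":0,"ax":0,"ay":0,"az":-1},{"tx":0.3,"ty":-0.2,"tz":0,"ax":0,"ay":0,"az":-1}]'; python3 chk.py
```

```text
clock: 14.65
ee_pos: [0.5994, 0.2267, 0.2962]
eef_rot: [-0.003, 0.862, 0.507, -0.001]
wrist_force: [-12.0, 9.3, 8.7]
opening: 0.196
angle 0.5360932632932308 r 0.14105543507783722 [-12.01233759   9.30201742   8.74884216] 17.275483442019286 0.002406008820850492
```

The force rose from about 7 to 15 N and the motion stalled, so the arm is on its stop. Confirm it is steady and hand in.

```bash
python3 -m jog '[{"tx":0,"ty":0,"tz":0,"ax":0,"ay":0,"az":0},{"tx":0,"ty":0,"tz":0,"ax":0,"ay":0,"az":0},{"tx":0,"ty":0,"tz":0,"ax":0,"ay":0,"az":0},{"tx":0,"ty":0,"tz":0,"ax":0,"ay":0,"az":0}]'; python3 chk.py; python3 -c "
from bench import arm
print(arm.sign_off())"
```

```text
clock: 15.05
ee_pos: [0.5994, 0.2267, 0.2961]
eef_rot: [-0.003, 0.862, 0.507, -0.001]
wrist_force: [-12.3, 8.9, 9.4]
opening: 0.199
angle 0.5359906090510564 r 0.14104487414608505 [-12.27133049   8.87574604   9.39783276] 17.474126721181534 0.0012913306069843816
the job is handed in; nothing more can be done
None
```

I slid the rack about 31 mm along its track by the handle, so the waste tube stands under the needle. I then gripped the blue post, swung the pressure arm past its catch to the stop, and handed in at 15 s still holding it there. The hand-in reported no verdict.

**Last checks:**
- **Tube under needle:** before I went to the pump, the top and wrist views put the mouth within about 1 mm of the needle along the track. After the swing, the orange collar had not moved in the side view.
- **Pressure arm:** the tool pose gives about 0.53 rad. The push rose from about 7 N to 15 N and the motion stalled, so I took it to be on its stop. The grip reads 17.5 mm on the 18 mm post, and the arm was still.
- **Other things on the bench:** the cap was in its place in the top view. I did not check the rest individually after the swing; nothing was touched on the way as far as the forces showed.

**Disagreements:**
- The side camera reads about 8 mm off in y against the other views, so I used it only for relative checks.
- In the side view, needle against mouth left about 1 pixel (1–3 mm) unexplained across the track.
- The computed angle is slightly above the stated 0.52 rad stop, which is within my pivot estimate's error.
- I did not observe the catch's click or the pawl directly.

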